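# Set out the sample vials by size

### The job

Stand the four loose glass sample vials in the wells of the white vial block in order of size, one to a well: the tallest in the well at the end nearest the blue kit case, stepping down to the shortest at the far end. They are glass: set each one down upright in its well without dropping it or knocking any over.

Things in the scene. Friction and masses are not known exactly. Their poses are not given: they have to be found in the camera images.
- vial_1: Smallest of four loose clear-glass sample vials with white screw caps: an upright straight cylinder 22 mm in diameter and 48 mm tall including the cap, which is 15 mm tall and as wide as the glass. Empty, 30 g (may vary by a third). Origin at the centre of the underside, z up the vial. Starts upright on the bench.
- vial_2: Second smallest of four loose clear-glass sample vials with white screw caps: an upright straight cylinder 26 mm in diameter and 66 mm tall including the cap, which is 16 mm tall and as wide as the glass. Empty, 45 g (may vary by a third). Origin at the centre of the underside, z up the vial. Starts upright on the bench.
- vial_3: Second largest of four loose clear-glass sample vials with white screw caps: an upright straight cylinder 30 mm in diameter and 88 mm tall including the cap, which is 16 mm tall and as wide as the glass. Empty, 70 g (may vary by a third). Origin at the centre of the underside, z up the vial. Starts upright on the bench.
- vial_4: Largest of four loose clear-glass sample vials with white screw caps: an upright straight cylinder 34 mm in diameter and 112 mm tall including the cap, which is 16 mm tall and as wide as the glass. Empty, 100 g (may vary by a third). Origin at the centre of the underside, z up the vial. Starts upright on the bench.
- pad_a: One of four identical black rubber pads, 46 mm in diameter and 2 mm thick, one on the floor of each well of the vial block. Origin at the centre of its underside, 8 mm above the bench; a vial stands on its top, 10 mm above the bench. The four pads a to d are shuffled: their letters say nothing about their order along the row.
- pad_b: One of four identical black rubber pads, 46 mm in diameter and 2 mm thick, one on the floor of each well of the vial block. Origin at the centre of its underside, 8 mm above the bench; a vial stands on its top, 10 mm above the bench. The four pads a to d are shuffled: their letters say nothing about their order along the row.
- pad_c: One of four identical black rubber pads, 46 mm in diameter and 2 mm thick, one on the floor of each well of the vial block. Origin at the centre of its underside, 8 mm above the bench; a vial stands on its top, 10 mm above the bench. The four pads a to d are shuffled: their letters say nothing about their order along the row.
- pad_d: One of four identical black rubber pads, 46 mm in diameter and 2 mm thick, one on the floor of each well of the vial block. Origin at the centre of its underside, 8 mm above the bench; a vial stands on its top, 10 mm above the bench. The four pads a to d are shuffled: their letters say nothing about their order along the row.
- rack: White vial block fixed to the bench, 84 mm (its x) by 300 mm (its y) by 20 mm high, with one row of four identical round wells along its y axis, 70 mm apart (at y = -105, -35, 35 and 105 mm). Each well is 50 mm wide and open at the top; its floor is a rubber pad, 10 mm below the top of the block. Origin at the centre of the block's underside.
- case: Open blue plastic kit case full of white lidded sample cups, 230 mm (x) by 190 mm (y) by 90 mm high, with one open flap on its +x side that slopes up and outward to about 165 mm high and 185 mm from its centre. It stands fixed beyond one end or the other of the vial block (a glass beaker of swabs stands beyond the other end). Origin at the centre of its underside.
There are look-alikes about, which are no part of the job. Leave any green or pink look-alike of the vial_4 alone.

How it is judged (in metres and radians):
At the end, for the whole second after the job is handed in: Every vial rests upright (within 0.1 rad) on the pad of its own well (foot within 3 mm of the pad height, within 16 mm of the well centre along and across the row), from the tallest in the end well nearest the blue case down to the shortest at the other end (((y of case in the frame of rack above 0 m and x of vial_1 in the frame of rack between -0.016 and 0.016 m and y of vial_1 in the frame of rack between -0.121 and -0.089 m and x of vial_2 in the frame of rack between -0.016 and 0.016 m and y of vial_2 in the frame of rack between -0.051 and -0.019 m and x of vial_3 in the frame of rack between -0.016 and 0.016 m and y of vial_3 in the frame of rack between 0.019 and 0.051 m and x of vial_4 in the frame of rack between -0.016 and 0.016 m and y of vial_4 in the frame of rack between 0.089 and 0.121 m) or (y of case in the frame of rack below 0 m and x of vial_1 in the frame of rack between -0.016 and 0.016 m and y of vial_1 in the frame of rack between 0.089 and 0.121 m and x of vial_2 in the frame of rack between -0.016 and 0.016 m and y of vial_2 in the frame of rack between 0.019 and 0.051 m and x of vial_3 in the frame of rack between -0.016 and 0.016 m and y of vial_3 in the frame of rack between -0.051 and -0.019 m and x of vial_4 in the frame of rack between -0.016 and 0.016 m and y of vial_4 in the frame of rack between -0.121 and -0.089 m)) and z of vial_1 in the frame of rack between 0.007 and 0.013 m and angle between each of vial_1, vial_2, vial_3, vial_4's own z axis and vertical below 0.1 rad and linear speed of each of vial_1, vial_2, vial_3, vial_4 below 0.02 m/s and z of vial_2 in the frame of rack between 0.007 and 0.013 m and z of vial_3 in the frame of rack between 0.007 and 0.013 m and z of vial_4 in the frame of rack between 0.007 and 0.013 m); the robot touches nothing.
It fails at once if a glass vial is knocked over (tilted more than 1 rad) (angle between any of vial_1, vial_2, vial_3, vial_4's own z axis and vertical above 1 rad).
It fails at once if a vial is dropped (moves faster than 0.6 m/s with no finger on it, a fall of about 2 cm) ((linear speed of vial_1 above 0.6 m/s and contact force between vial_1 and the fingers below 0.02 N) or (linear speed of vial_2 above 0.6 m/s and contact force between vial_2 and the fingers below 0.02 N) or (linear speed of vial_3 above 0.6 m/s and contact force between vial_3 and the fingers below 0.02 N) or (linear speed of vial_4 above 0.6 m/s and contact force between vial_4 and the fingers below 0.02 N)).
It also fails if it takes over 112 s, if anything falls off the work surface, if the arm or the gripper's body presses on something with over 40 N, if the wrist force passes 120 N, or if a joint passes its speed limit or range.

### The arm

A 6-joint arm with a two-finger parallel gripper is mounted at the origin on the work surface. World frame = base frame: x ahead of the robot, y to its left, z up, the work surface at z = 0. Lengths are in mm, angles in rad, forces in N, time in s.
With the tool pointing down it reaches from about 250 to 800 mm from the base axis. Payload 8.5 kg.
Tool frame: the origin (TCP) lies midway between the tips of the shut fingers; the grasp point (between the pads) lies 19 mm behind it (ctrl.grip_point_offset is the distance from the TCP to the grasp point, in mm); x points along the fingers, y is the direction in which the jaws open and shut, and the axes are right-handed (so a half turn about x gives the same grasp; the last joint's range is limited). The gripper opens to 85 mm and grips with 20 to 120 N. Pads are 22 mm wide; open, the fingers measure 114 mm over their backs; the gripper's body (76 mm by 85 mm) begins 54 mm behind the grasp point. The pads swing forward as they close: fully open they stand 13 mm farther back than shut.
Start: joints at [0, 0.238, -0.013, 1.319, 0, 1.571], TCP at [524.954, -0, 210.176] pointing down, gripper open.
Joint ranges: [-2.66, 2.66], [-1.03, 1.9], [-1.14, 1.46], [-1.82, 2.27], [-1.45, 1.34], [-3.14, 3.14]. Speed limits (rad/s): [2.22, 2.22, 2.79, 3.14, 3.14, 3.14].

### API

Orientations are given as a rotation vector (axis times angle).
In Python, from plant import ctrl gives the robot as it stands.
- The arm moves only by the tool send_rows, never from a script. Its argument "steps" is a list that holds one entry, the list of rows, each a list of 6 numbers: the shift along the tool's x, y, z in m, then the turn, a rotation vector about the tool's x, y, z in degrees. In form: [[[tx, ty, tz, wx, wy, wz], ...]]. A call has 1 to 12 rows; each row is the pose to reach, as a shift and turn from the pose commanded when the call began, along the tool's axes at that moment; what a row does not reach only later rows make up. A row lasts 1/10 s, in which the tool goes at most 50 mm and 8.59 degrees, less where a joint would pass 70% of its speed; a pose out of reach is approached as far as the arm can. A call with a gripper value outside its range is refused whole. "hand" is the finger opening in m, from 0 to 0.0854, set as the call begins (left out, the last holds). The fingers move at their own pace and stop on an object; "grip_force" is the grip in N (left out, the last holds). Time passes only in rows, so rows that repeat a pose let the fingers close. It gives the time, the measured TCP pose, the force and the opening at its end, in the units of the state.
- ctrl.observe(): the state, without advancing time (a new reading comes with each control period).
- ctrl.camera(name): name is "scene" or "side" or "wrist"; returns the picture (384x512x3 uint8, blue, green, red); there is no depth.
- ctrl.get_calibration(name): a dict with "mtx" (3x3 intrinsics, pixels), "R" (3x3) and "t" (3): a world point X has camera coordinates R X + t. Camera axes: x right, y down, z forward; pixel columns grow to the right and rows downward; lengths in mm; the calibration is good to about 2 mm. The wrist camera is an equidistant fisheye: a pixel r from the principal point sees the ray r / f radians off the axis. A picture is of the moment at which its call begins: read the wrist's pose just before it. get_calibration takes no time and is no camera call; for the wrist camera it gives the pose at the moment of the call.
- ctrl.close_job(): hands the job in, once; it reports no verdict.
The state is a dict: "t": time; "joint_pos": joint angles; "joint_vel": joint speeds; "joint_efforts": joint torques, N m; "ee_pos": TCP position; "eef_rot": TCP orientation; "force": force on the tool from outside, world axes, zero at the start; "wrist_torque": the same for the moment, N m; "finger_gap": finger opening in mm.
Only numpy, scipy, OpenCV 4.12 (cv2) and the standard library are available. Lean on these libraries where they do the work, as an engineer would, in place of code of your own. Each camera call takes 0.05 s, during which the arm holds its last target.

## Working session

There is one attempt and no reset: what is moved stays moved. The work goes in short steps, Python scripts to look and compute and a tool call to move; the robot and the scene stay as the last step left them, time stands still between calls to the robot, and variables do not carry over. Pictures are saved under pics/ and viewed, and the job is handed in when it is done.

Besides the shell and the picture viewer there is one more tool, called after "Call:" by a JSON object that holds its "api" and its "payload". send_rows: Moves the arm, as the interface text tells. Its arguments: {"type":"object","properties":{"steps":{"type":"array"},"hand":{"type":"number"},"grip_force":{"type":"number"}},"required":["steps"]}

```bash
mkdir -p pics; ls; python3 - <<'E'
from plant import ctrl
import cv2, numpy as np
np.set_printoptions(precision=3,suppress=True)
s=ctrl.observe();print(s['t'],s['ee_pos'],s['eef_rot'],s['finger_gap'],ctrl.grip_point_offset)
for n in ['scene','side','wrist']:
    c=ctrl.get_calibration(n);print(n,c['mtx'].tolist(),np.array(c['R']).round(4).tolist(),c['t'])
    im=ctrl.camera(n);cv2.imwrite(f'pics/{n}0.png',im);cv2.imwrite(f'pics/{n}0v.png',cv2.resize(im,(768,576),interpolation=cv2.INTER_CUBIC))
E
```

```text
pics
0.0 [524.562  -0.018 209.595] [ 1.209  1.21  -1.21 ] 85.49820008676423 18.700000000000003
scene [[432.58230646541176, 0.0, 272.9067041195139], [0.0, 432.58230646541176, 191.89141020274513], [0.0, 0.0, 1.0]] [[-0.6441, 0.7649, -0.0087], [0.6639, 0.5534, -0.503], [-0.3799, -0.3298, -0.8643]] [ 303.004 -316.434 1492.026]
side [[372.78044804609846, 0.0, 260.2012092015121], [0.0, 372.78044804609846, 191.19884903747783], [0.0, 0.0, 1.0]] [[-0.9581, -0.286, -0.0142], [-0.1373, 0.5024, -0.8536], [0.2512, -0.816, -0.5207]] [ 480.378  118.578 1092.006]
wrist [[297.3186396354542, 0.0, 255.90279320272964], [0.0, 297.3186396354542, 201.16517932202433], [0.0, 0.0, 1.0]] [[1.0, -0.0004, -0.0003], [-0.0002, -0.9571, 0.2898], [-0.0004, -0.2898, -0.9571]] [-523.405  -35.854  379.79 ]
```

View pics/scene0v.png

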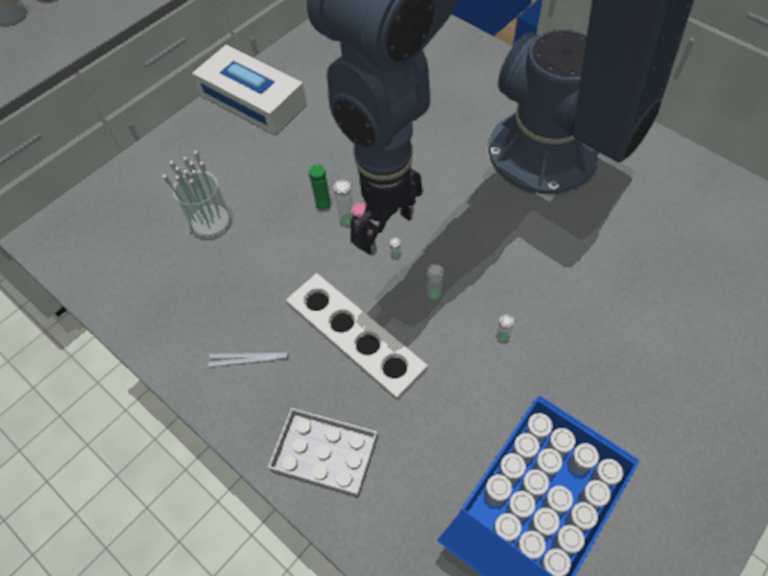

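View pics/side0v.png

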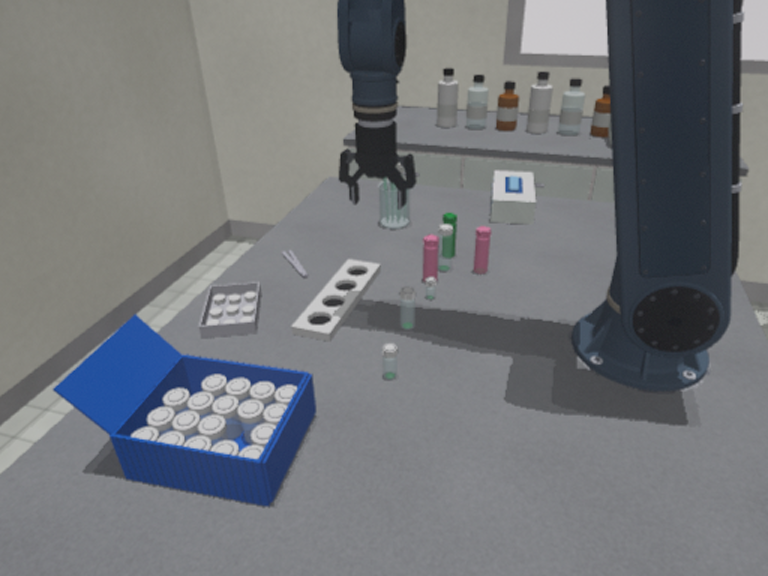

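View pics/wrist0v.png

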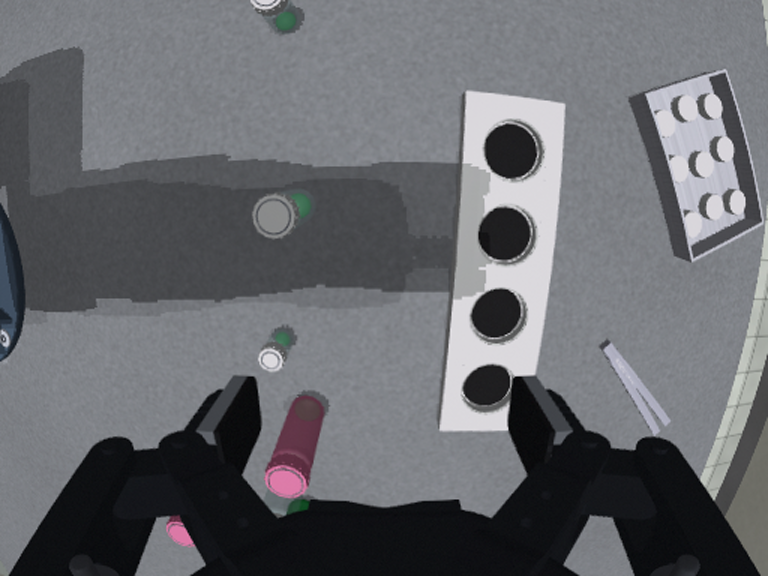

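The scene shows 4 loose vials. At 768-px scale in the scene view, the caps sit at (343,186) between the green and pink look-alikes, (395,242) very small, (435,271) in shadow, and (506,321). The case is at the lower right. The wrist view shows the wells and confirms that up in that image is +y, towards the case. Next I triangulate.

```bash
cat > h.py <<'E'
import numpy as np, cv2
from plant import ctrl
np.set_printoptions(precision=1,suppress=True)
def ray(n,uv,c=None):
    c=c or ctrl.get_calibration(n); K=np.array(c['mtx']);R=np.array(c['R']);t=np.array(c['t'])
    p=np.array([(uv[0]-K[0,2])/K[0,0],(uv[1]-K[1,2])/K[1,1]])
    if n=='wrist':
        r=np.linalg.norm(p); d=np.r_[p/r*np.sin(r),np.cos(r)] if r>1e-9 else np.array([0,0,1.])
    else: d=np.r_[p,1]
    d=R.T@d; return -R.T@t, d/np.linalg.norm(d)
def atz(n,uv,z,c=None):
    o,d=ray(n,uv,c); return o+d*(z-o[2])/d[2]
def tri(rs):
    A=sum(np.eye(3)-np.outer(d,d) for o,d in rs);b=sum((np.eye(3)-np.outer(d,d))@o for o,d in rs)
    x=np.linalg.solve(A,b);return x,[np.linalg.norm((np.eye(3)-np.outer(d,d))@(x-o)) for o,d in rs]
def proj(n,X,c=None):
    c=c or ctrl.get_calibration(n);K=np.array(c['mtx']);p=np.array(c['R'])@X+np.array(c['t'])
    if n=='wrist':
        th=np.arctan2(np.hypot(p[0],p[1]),p[2]);q=p[:2]/np.hypot(p[0],p[1])*th
    else: q=p[:2]/p[2]
    return np.array([K[0,0]*q[0]+K[0,2],K[1,1]*q[1]+K[1,2]])
E
python3 - <<'E'
from h import *
V={'A':((343,185),(446,230)),'B':((395,241.5),(431,281)),'C':((435,270),(408,292)),'D':((506,320),(390,348)),
'green':((318,171),(450,218)),'pink':((359,210),(431,241))}
for k,(a,b) in V.items():
    print(k,*tri([ray('scene',np.array(a)/1.5),ray('side',np.array(b)/1.5)]))
h=dict(B=48,C=88,D=66)
for k,uv in dict(B=(271,359),C=(274,216),).items():
    for z in (48,66,88): print(k,z,atz('wrist',np.array(uv)/1.5,z))
for uv in [(512,150),(505,233),(498,313.5),(486,385.5)]: print('well',atz('wrist',np.array(uv)/1.5,20))
for uv in [(316,299.5),(342,320.5),(368,344),(395,367)]: print('well sc',atz('scene',np.array(uv)/1.5,20))
for uv in [(466,92),(565,103),(440,430)]: print('corner',atz('wrist',np.array(uv)/1.5,20))
E
python3 - <<'E'
import cv2
a=cv2.imread('pics/scene0.png');b=cv2.imread('pics/side0.png')
o=cv2.hconcat([cv2.resize(a[100:240,200:360],(400,350),interpolation=2),cv2.resize(b[130:265,240:400],(400,350),interpolation=2)])
cv2.imwrite('pics/crop0.png',o)
E
```

```text
A [ 424.3 -213.2  104.1] [np.float64(2.6753018246738587), np.float64(2.675301824673825)]
B [428.3 -73.1  42.2] [np.float64(0.29645773719813323), np.float64(0.29645773719809554)]
C [449.   46.7  82. ] [np.float64(0.16391270465853117), np.float64(0.16391270465857383)]
D [439.2 208.5  62.5] [np.float64(0.48700745871961276), np.float64(0.4870074587196168)]
green [ 429.1 -278.6  104.7] [np.float64(1.1755536431497184), np.float64(1.175553643149579)]
pink [ 447.1 -148.8  102. ] [np.float64(0.6527035530725769), np.float64(0.6527035530726838)]
B 48 [431.3 -71.9  48. ]
B 66 [436.4 -63.8  66. ]
B 88 [442.6 -53.8  88. ]
C 48 [441.8  43.6  48. ]
C 66 [446.3  45.4  66. ]
C 88 [451.8  47.5  88. ]
well [626.1  95.2  20. ]
well [622.5  27.1  20. ]
well [621.  -42.1  20. ]
well [ 616.1 -111.    20. ]
well sc [ 620.7 -113.3   20. ]
well sc [621.9 -42.2  20. ]
well sc [626.9  29.8  20. ]
well sc [629.7  99.6  20. ]
corner [588.  140.4  20. ]
corner [672.1 138.7  20. ]
corner [ 576.3 -157.8   20. ]
```

View pics/crop0.png

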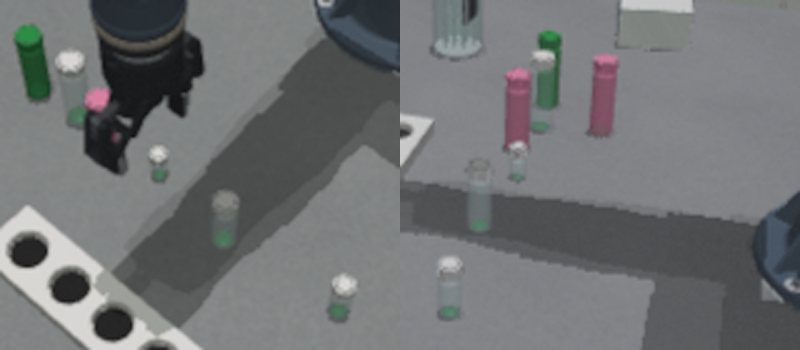

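Matching heights gives A = vial_4, C = vial_3, D = vial_2 and B = vial_1. The green one at scene (318,171) and the pink ones at scene (359,210) and side (483,240) are coloured look-alikes, so I leave them. The crop confirms A is clear glass with a white cap, standing between green and pink. I'll work out the moves and the tool axes, using cap rays at the known heights.

```bash
python3 - <<'E'
from h import *
from scipy.spatial.transform import Rotation as Ro
s=ctrl.observe();print(Ro.from_rotvec(s['eef_rot']).as_matrix())
V={'v4':((343,185),(446,230),112),'v1':((395,241.5),(431,281),48),'v3':((435,270),(408,292),88),'v2':((506,320),(390,348),66)}
for k,(a,b,z) in V.items(): print(k,atz('scene',np.array(a)/1.5,z),atz('side',np.array(b)/1.5,z))
print('pink2',atz('side',np.array((483,232))/1.5,112), 'green',atz('side',np.array((450,217))/1.5,112))
c=ctrl.get_calibration('wrist');print('cam',-np.array(c['R']).T@c['t'])
E
```

```text
[[-0.  1.  0.]
 [-0.  0. -1.]
 [-1. -0.  0.]]
v4 [ 425.9 -210.4  112. ] [ 422.3 -192.5  112. ]
v1 [430.9 -70.6  48. ] [426.4 -63.2  48. ]
v3 [451.8  48.8  88. ] [446.6  56.1  88. ]
v2 [441.4 209.6  66. ] [437.6 212.3  66. ]
pink2 [ 338.2 -203.9  112. ] green [ 427.8 -266.3  112. ]
cam [523.6  75.6 373.8]
```

Call:
{"api": "send_rows", "payload": {"steps": [[[-0.02,-0.02,0.03,0,0,0],[-0.03,-0.04,0.07,0,0,0],[-0.04,-0.06,0.11,0,0,0],[-0.05,-0.08,0.15,0,0,0],[-0.05,-0.09,0.18,0,0,0],[-0.05,-0.0995,0.2,0,0,0],[-0.05,-0.0995,0.211,0,0,0],[-0.05,-0.0995,0.211,0,0,0],[-0.05,-0.0995,0.211,0,0,0]]], "hand": 0.06}}

```text
t: 1.05
ee_pos: [425.8, -210.5, 259.9]
eef_rot: [1.209, 1.21, -1.209]
force: [0.3, 0.0, 0.5]
finger_gap: 59.9
```

```bash
cat > snap.py <<'E'
import sys
from h import *
s=ctrl.observe();c=ctrl.get_calibration('wrist');print(s['t'],np.array(s['ee_pos']),s['finger_gap'],s['force'])
im=ctrl.camera('wrist');np.savez(f'pics/{sys.argv[1]}.npz',im=im,**c)
cv2.imwrite(f'pics/{sys.argv[1]}.png',cv2.resize(im,(768,576),interpolation=2))
E
python3 snap.py w1
```

```text
1.05 [ 425.8 -210.5  259.9] 59.87612777417197 [0.3 0.  0.5]
```

View pics/w1.png

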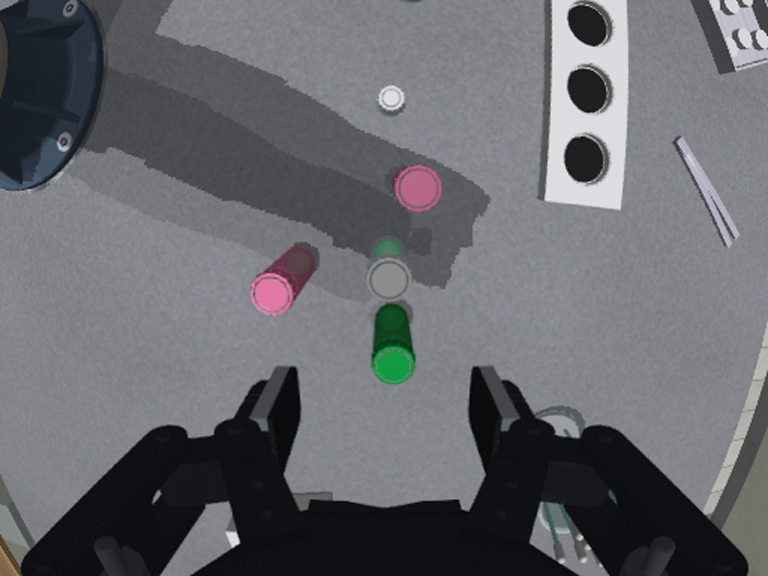

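The vial_4 cap is at (389,279), green at (394,365), pink at (418,188) and (272,294), and vial_1 at (391,98).

```bash
cat > m.py <<'E'
import sys
from h import *
d=np.load(f'pics/{sys.argv[1]}.npz');c={k:d[k] for k in('mtx','R','t')}
for a in sys.argv[2:]:
    u,v,z=map(float,a.split(','));print(a,atz('wrist',np.array([u,v])/1.5,z,c))
E
python3 m.py w1 389,279,112 394,365,112 418,188,112 272,294,112 391,98,48 590,24,20 588,91,20 586,159,20; python3 m.py w0 2>/dev/null
```

```text
389,279,112 [ 428.4 -212.2  112. ]
394,365,112 [ 432.5 -280.2  112. ]
418,188,112 [ 448.4 -146.9  112. ]
272,294,112 [ 341.6 -223.3  112. ]
391,98,48 [430.7 -73.   48. ]
590,24,20 [624.2  23.3  20. ]
588,91,20 [619.2 -47.6  20. ]
586,159,20 [ 617.7 -114.9   20. ]
```

Call:
{"api": "send_rows", "payload": {"steps": [[[0.02,0.002,0.0015,0,0,0],[0.05,0.002,0.0015,0,0,0],[0.08,0.002,0.0015,0,0,0],[0.105,0.002,0.0015,0,0,0],[0.13,0.002,0.0015,0,0,0],[0.15,0.002,0.0015,0,0,0],[0.17,0.002,0.0015,0,0,0],[0.185,0.002,0.0015,0,0,0],[0.197,0.002,0.0015,0,0,0],[0.204,0.002,0.0015,0,0,0],[0.204,0.002,0.0015,0,0,0],[0.204,0.002,0.0015,0,0,0]]]}}

```text
t: 2.3
ee_pos: [427.8, -212.1, 56.5]
eef_rot: [1.209, 1.209, -1.208]
force: [0.2, -0.1, 0.2]
finger_gap: 59.9
```

```bash
python3 snap.py w2
```

```text
2.3 [ 427.8 -212.1   56.5] 59.9044482409599 [ 0.2 -0.1  0.2]
```

View pics/w2.png

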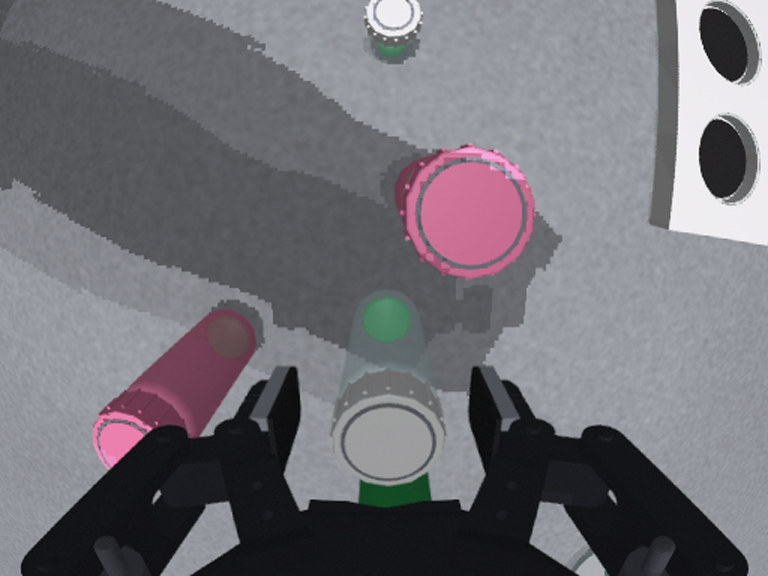

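The vial sits between the jaws: its cap is at (389,440) and the jaw midpoint is about 384. I'll close.

Call:
{"api": "send_rows", "payload": {"steps": [[[0,0,0,0,0,0],[0,0,0,0,0,0],[0,0,0,0,0,0],[0,0,0,0,0,0],[0,0,0,0,0,0],[0,0,0,0,0,0],[0,0,0,0,0,0],[0,0,0,0,0,0]]], "hand": 0.02, "grip_force": 30}}

```text
t: 3.15
ee_pos: [428.0, -212.8, 56.8]
eef_rot: [1.209, 1.208, -1.209]
force: [1.6, 0.5, 6.8]
finger_gap: 33.0
```

Call:
{"api": "send_rows", "payload": {"steps": [[[-0.005,0,0,0,0,0],[-0.015,0,0,0,0,0],[-0.03,0,0,0,0,0],[-0.045,0,0,0,0,0],[-0.06,0,0,0,0,0],[-0.08,0,0,0,0,0],[-0.1,0,0,0,0,0],[-0.12,0,0,0,0,0],[-0.132,0,0,0,0,0],[-0.138,0,0,0,0,0],[-0.14,0,0,0,0,0],[-0.14,0,0,0,0,0]]]}}

```text
t: 4.35
ee_pos: [427.2, -212.4, 195.8]
eef_rot: [1.209, 1.21, -1.21]
force: [-0.3, -0.1, -1.5]
finger_gap: 33.1
```

Call:
{"api": "send_rows", "payload": {"steps": [[[0,0.006,-0.01,0,0,0],[0,0.018,-0.028,0,0,0],[0,0.034,-0.052,0,0,0],[0,0.052,-0.08,0,0,0],[0,0.07,-0.108,0,0,0],[0,0.088,-0.136,0,0,0],[0,0.106,-0.164,0,0,0],[0,0.124,-0.192,0,0,0],[0,0.142,-0.22,0,0,0],[0,0.158,-0.244,0,0,0],[0,0.172,-0.266,0,0,0],[0,0.184,-0.285,0,0,0]]]}}

```text
t: 5.55
ee_pos: [611.7, 74.8, 195.0]
eef_rot: [1.208, 1.211, -1.21]
force: [-0.2, -0.9, -0.9]
finger_gap: 32.9
```

Call:
{"api": "send_rows", "payload": {"steps": [[[0,0.01,-0.014,0,0,0],[0,0.015,-0.022,0,0,0],[0,0.016,-0.024,0,0,0],[0,0.016,-0.024,0,0,0],[0,0.016,-0.024,0,0,0]]]}}

```text
t: 6.05
ee_pos: [627.0, 96.0, 196.2]
eef_rot: [1.209, 1.209, -1.21]
force: [-0.2, -0.1, -0.5]
finger_gap: 33.2
```

```bash
python3 snap.py w3
```

```text
6.05 [627.   96.  196.2] 33.18451923520583 [-0.2 -0.1 -0.5]
```

View pics/w3.png

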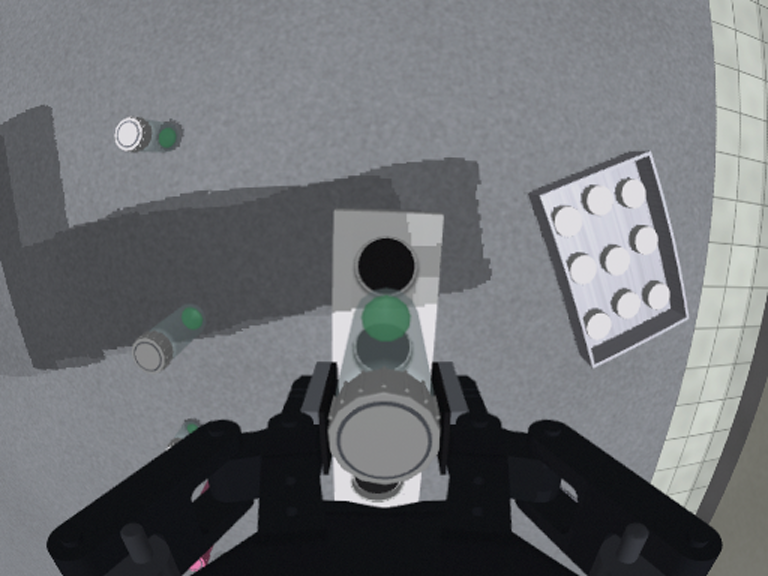

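The end well is at (386,266), the next well at (384,349), the vial foot at (386,316), the vial_2 cap at (129,134) and the vial_3 cap at (150,354).

```bash
python3 m.py w3 386,265,20 384,349,20 386,316,139 335,211,20 443,215,20 388,440,252 129,134,66 150,354,88
```

```text
386,265,20 [627.6  98.4  20. ]
384,349,20 [626.   27.7  20. ]
386,316,139 [627.   96.7 139. ]
335,211,20 [588.7 140.9  20. ]
443,215,20 [671.3 137.9  20. ]
388,440,252 [627.   96.9 252. ]
129,134,66 [441.7 209.4  66. ]
150,354,88 [453.8  49.1  88. ]
```

Call:
{"api": "send_rows", "payload": {"steps": [[[0.01,0.0008,-0.001,0,0,0],[0.03,0.0008,-0.001,0,0,0],[0.05,0.0008,-0.001,0,0,0],[0.07,0.0008,-0.001,0,0,0],[0.085,0.0008,-0.001,0,0,0],[0.1,0.0008,-0.001,0,0,0],[0.11,0.0008,-0.001,0,0,0],[0.117,0.0008,-0.001,0,0,0],[0.122,0.0008,-0.001,0,0,0],[0.126,0.0008,-0.001,0,0,0],[0.127,0.0008,-0.001,0,0,0],[0.127,0.0008,-0.001,0,0,0]]]}}

```text
t: 7.3
ee_pos: [628.4, 97.5, 69.4]
eef_rot: [1.209, 1.209, -1.209]
force: [1.1, -0.5, -1.2]
finger_gap: 32.9
```

Call:
{"api": "send_rows", "payload": {"steps": [[[0.001,0,0,0,0,0],[0.002,0,0,0,0,0],[0.002,0,0,0,0,0]]]}}

```text
t: 7.6
ee_pos: [628.2, 97.5, 67.2]
eef_rot: [1.209, 1.209, -1.209]
force: [-0.2, -0.4, -1.3]
finger_gap: 33.0
```

Call:
{"api": "send_rows", "payload": {"steps": [[[0.001,0,0,0,0,0],[0.001,0,0,0,0,0]]]}}

```text
t: 7.8
ee_pos: [628.5, 97.6, 66.8]
eef_rot: [1.21, 1.209, -1.209]
force: [-0.4, -0.0, 4.3]
finger_gap: 32.9
```

Call:
{"api": "send_rows", "payload": {"steps": [[[0.001,0,0,0,0,0],[0.001,0,0,0,0,0]]]}}

```text
t: 8.0
ee_pos: [628.9, 97.6, 66.6]
eef_rot: [1.21, 1.208, -1.208]
force: [-2.5, -0.7, 10.0]
finger_gap: 33.1
```

Contact felt. Opening, then a straight lift.

Call:
{"api": "send_rows", "payload": {"steps": [[[-0.001,0,0,0,0,0],[-0.001,0,0,0,0,0],[-0.001,0,0,0,0,0],[-0.001,0,0,0,0,0],[-0.001,0,0,0,0,0]]], "hand": 0.07}}

```text
t: 8.5
ee_pos: [628.2, 97.5, 65.9]
eef_rot: [1.209, 1.209, -1.21]
force: [-0.6, 0.4, -0.3]
finger_gap: 70.2
```

Call:
{"api": "send_rows", "payload": {"steps": [[[-0.01,0,0,0,0,0],[-0.03,0,0,0,0,0],[-0.055,0,0,0,0,0],[-0.08,0,0,0,0,0],[-0.105,0,0,0,0,0],[-0.125,0,0,0,0,0],[-0.135,0,0,0,0,0],[-0.14,0,0,0,0,0]]]}}

```text
t: 9.3
ee_pos: [628.6, 97.6, 207.4]
eef_rot: [1.21, 1.208, -1.208]
force: [0.2, -0.1, -1.2]
finger_gap: 70.1
```

Call:
{"api": "send_rows", "payload": {"steps": [[[0,-0.012,0.003,0,0,0],[0,-0.04,0.011,0,0,0],[0,-0.075,0.021,0,0,0],[0,-0.11,0.031,0,0,0],[0,-0.145,0.04,0,0,0],[0,-0.168,0.047,0,0,0],[0,-0.176,0.049,0,0,0],[0,-0.176,0.049,0,0,0],[0,-0.176,0.049,0,0,0]]], "hand": 0.065}}

```text
t: 10.2
ee_pos: [453.2, 48.7, 206.1]
eef_rot: [1.21, 1.209, -1.209]
force: [0.6, 0.4, -0.2]
finger_gap: 65.3
```

```bash
python3 snap.py w4
```

```text
10.2 [453.2  48.7 206.1] 65.34176011288062 [ 0.6  0.4 -0.2]
```

View pics/w4.png

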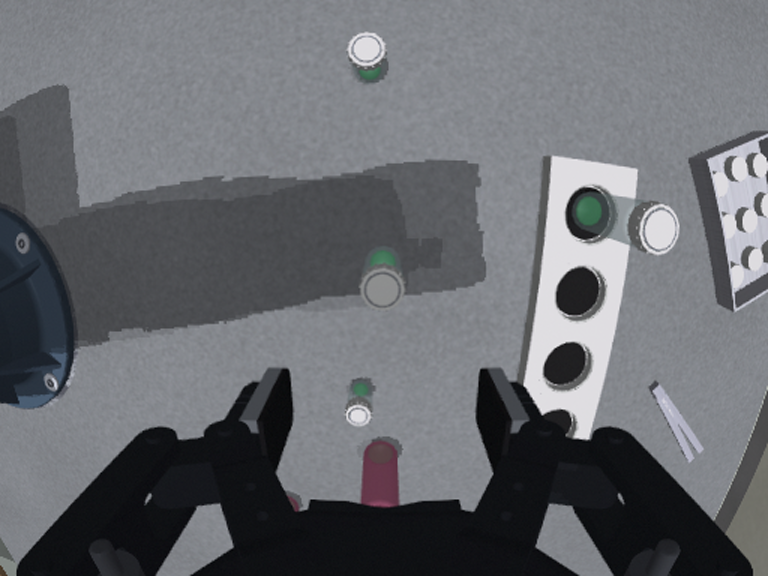

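Vial_4 stands upright in the end well, with its foot at (588,210). Vial_3's cap is at (382,289), vial_2's at (367,48), vial_1's at (358,415), and the remaining wells are at (580,292) and (567,365).

```bash
python3 m.py w4 382,289,88 367,48,66 358,415,48 588,211,10 658,229,122 590,212,20 580,291,20 568,365,20
```

```text
382,289,88 [451.   47.6  88. ]
367,48,66 [441.  210.2  66. ]
358,415,48 [430.6 -72.4  48. ]
588,211,10 [628.9  97.1  10. ]
658,229,122 [627.4  97.5 122. ]
590,212,20 [626.   97.1  20. ]
580,291,20 [623.3  27.9  20. ]
568,365,20 [621.6 -42.7  20. ]
```

Call:
{"api": "send_rows", "payload": {"steps": [[[0.02,-0.001,0,0,0,0],[0.05,-0.001,0,0,0,0],[0.08,-0.001,0,0,0,0],[0.105,-0.001,0,0,0,0],[0.125,-0.001,0,0,0,0],[0.143,-0.001,0,0,0,0],[0.156,-0.001,0,0,0,0],[0.165,-0.001,0,0,0,0],[0.165,-0.001,0,0,0,0],[0.165,-0.001,0,0,0,0]]]}}

```text
t: 11.25
ee_pos: [451.8, 48.6, 41.3]
eef_rot: [1.209, 1.209, -1.209]
force: [-0.1, 0.5, -0.5]
finger_gap: 65.2
```

Call:
{"api": "send_rows", "payload": {"steps": [[[0,0,0,0,0,0],[0,0,0,0,0,0],[0,0,0,0,0,0],[0,0,0,0,0,0],[0,0,0,0,0,0],[0,0,0,0,0,0],[0,0,0,0,0,0],[0,0,0,0,0,0]]], "hand": 0.02}}

```text
t: 12.05
ee_pos: [451.8, 48.6, 41.8]
eef_rot: [1.21, 1.208, -1.208]
force: [-1.2, -0.1, 6.6]
finger_gap: 28.6
```

Call:
{"api": "send_rows", "payload": {"steps": [[[-0.005,0,0,0,0,0],[-0.015,0,0,0,0,0],[-0.03,0,0,0,0,0],[-0.045,0,0,0,0,0],[-0.06,0,0,0,0,0],[-0.072,0,0,0,0,0],[-0.078,0,0,0,0,0],[-0.08,0,0,0,0,0],[-0.08,0,0,0,0,0]]]}}

```text
t: 12.95
ee_pos: [451.2, 48.5, 121.3]
eef_rot: [1.209, 1.209, -1.209]
force: [-0.1, -0.7, -1.4]
finger_gap: 28.6
```

Call:
{"api": "send_rows", "payload": {"steps": [[[0,0.006,0.001,0,0,0],[0,0.02,0.003,0,0,0],[0,0.04,0.006,0,0,0],[0,0.065,0.009,0,0,0],[0,0.09,0.012,0,0,0],[0,0.115,0.015,0,0,0],[0,0.138,0.018,0,0,0],[0,0.156,0.02,0,0,0],[0,0.168,0.021,0,0,0],[0,0.173,0.021,0,0,0],[0,0.173,0.021,0,0,0],[0,0.173,0.021,0,0,0]]]}}

```text
t: 14.15
ee_pos: [623.9, 27.4, 120.7]
eef_rot: [1.209, 1.21, -1.21]
force: [-0.9, 0.2, -0.4]
finger_gap: 29.2
```

```bash
python3 snap.py w5
```

```text
14.15 [623.9  27.4 120.7] 29.235218969537218 [-0.9  0.2 -0.4]
```

View pics/w5.png

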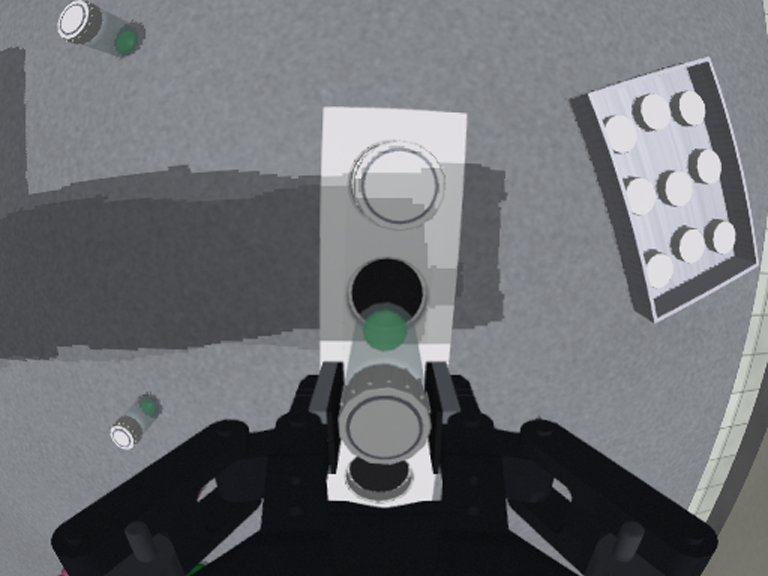

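Well 3 is at (387,294), in line with the vial foot at (385,329), and vial_4 is still standing. Lowering.

```bash
python3 m.py w5 387,293,20 385,329,80 377,478,20
```

```text
387,293,20 [624.7  28.5  20. ]
385,329,80 [623.3  27.1  80. ]
377,478,20 [ 617.5 -115.2   20. ]
```

Call:
{"api": "send_rows", "payload": {"steps": [[[0.007,0.0005,0,0,0,0],[0.02,0.0005,0,0,0,0],[0.033,0.0005,0,0,0,0],[0.045,0.0005,0,0,0,0],[0.054,0.0005,0,0,0,0],[0.061,0.0005,0,0,0,0],[0.065,0.0005,0,0,0,0],[0.068,0.0005,0,0,0,0],[0.068,0.0005,0,0,0,0]]]}}

```text
t: 15.1
ee_pos: [624.7, 27.5, 53.0]
eef_rot: [1.209, 1.209, -1.209]
force: [-0.4, 0.3, -0.6]
finger_gap: 28.7
```

Call:
{"api": "send_rows", "payload": {"steps": [[[0.001,0,0,0,0,0],[0.0015,0,0,0,0,0],[0.0015,0,0,0,0,0]]]}}

```text
t: 15.4
ee_pos: [624.9, 27.5, 51.9]
eef_rot: [1.209, 1.209, -1.209]
force: [-0.1, 0.2, -0.3]
finger_gap: 28.8
```

Call:
{"api": "send_rows", "payload": {"steps": [[[0.0007,0,0,0,0,0],[0.0007,0,0,0,0,0]]]}}

```text
t: 15.6
ee_pos: [625.1, 27.5, 51.9]
eef_rot: [1.21, 1.208, -1.208]
force: [-0.8, 0.4, 5.1]
finger_gap: 28.7
```

Call:
{"api": "send_rows", "payload": {"steps": [[[0.0007,0,0,0,0,0],[0.0007,0,0,0,0,0]]]}}

```text
t: 15.8
ee_pos: [625.2, 27.5, 51.9]
eef_rot: [1.21, 1.208, -1.208]
force: [-3.5, -0.4, 10.8]
finger_gap: 28.6
```

Call:
{"api": "send_rows", "payload": {"steps": [[[-0.001,0,0,0,0,0],[-0.001,0,0,0,0,0],[-0.001,0,0,0,0,0],[-0.001,0,0,0,0,0],[-0.001,0,0,0,0,0]]], "hand": 0.065}}

```text
t: 16.3
ee_pos: [624.6, 27.5, 51.1]
eef_rot: [1.209, 1.21, -1.21]
force: [-0.5, 0.2, 0.5]
finger_gap: 65.1
```

Call:
{"api": "send_rows", "payload": {"steps": [[[-0.01,0,0,0,0,0],[-0.03,0,0,0,0,0],[-0.055,0,0,0,0,0],[-0.08,0,0,0,0,0],[-0.105,0,0,0,0,0],[-0.125,0,0,0,0,0],[-0.135,0,0,0,0,0],[-0.14,0,0,0,0,0]]]}}

```text
t: 17.1
ee_pos: [625.2, 27.5, 192.5]
eef_rot: [1.21, 1.208, -1.208]
force: [-0.1, -0.2, -0.4]
finger_gap: 64.7
```

Call:
{"api": "send_rows", "payload": {"steps": [[[0,-0.01,-0.01,0,0,0],[0,-0.03,-0.03,0,0,0],[0,-0.055,-0.055,0,0,0],[0,-0.08,-0.08,0,0,0],[0,-0.105,-0.105,0,0,0],[0,-0.13,-0.13,0,0,0],[0,-0.155,-0.153,0,0,0],[0,-0.172,-0.171,0,0,0],[0,-0.181,-0.18,0,0,0],[0,-0.183,-0.182,0,0,0],[0,-0.183,-0.182,0,0,0],[0,-0.183,-0.182,0,0,0]]]}}

```text
t: 18.3
ee_pos: [442.3, 209.0, 191.0]
eef_rot: [1.209, 1.209, -1.21]
force: [-0.5, 0.6, -0.7]
finger_gap: 64.9
```

```bash
python3 snap.py w6
```

```text
18.3 [442.3 209.  191. ] 64.92462173131638 [-0.5  0.6 -0.7]
```

View pics/w6.png

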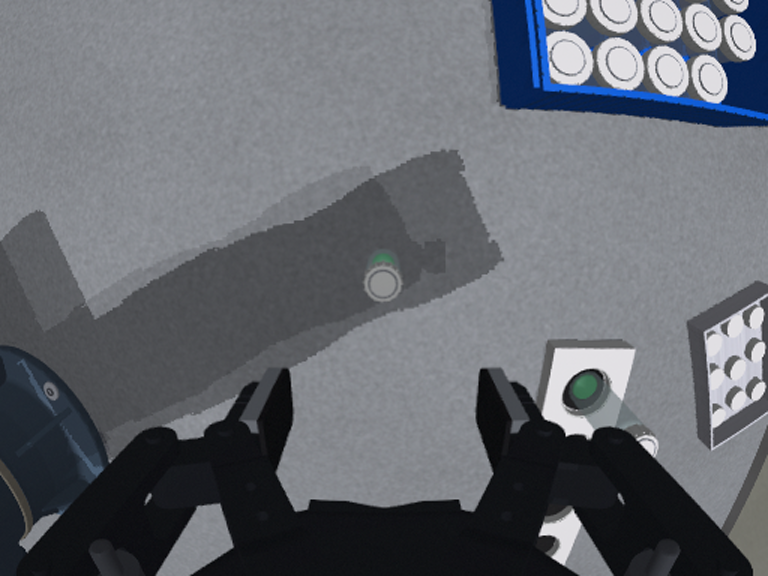

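Vial_2's cap is at (383,284). The case is at the top right, at the +y end, as assumed.

```bash
python3 m.py w6 383,284,66 383,257,0
```

```text
383,284,66 [440.7 209.4  66. ]
383,257,0 [440.6 214.8   0. ]
```

Call:
{"api": "send_rows", "payload": {"steps": [[[0.02,-0.001,0,0,0,0],[0.05,-0.001,-0.0005,0,0,0],[0.08,-0.001,-0.0005,0,0,0],[0.105,-0.001,-0.0005,0,0,0],[0.125,-0.001,-0.0005,0,0,0],[0.143,-0.001,-0.0005,0,0,0],[0.156,-0.001,-0.0005,0,0,0],[0.165,-0.001,-0.0005,0,0,0],[0.165,-0.001,-0.0005,0,0,0],[0.165,-0.001,-0.0005,0,0,0]]]}}

```text
t: 19.35
ee_pos: [441.2, 209.8, 26.5]
eef_rot: [1.21, 1.209, -1.21]
force: [-0.2, 0.6, 0.4]
finger_gap: 65.1
```

Call:
{"api": "send_rows", "payload": {"steps": [[[0,0,0,0,0,0],[0,0,0,0,0,0],[0,0,0,0,0,0],[0,0,0,0,0,0],[0,0,0,0,0,0],[0,0,0,0,0,0],[0,0,0,0,0,0],[0,0,0,0,0,0]]], "hand": 0.015}}

```text
t: 20.15
ee_pos: [441.2, 210.2, 26.9]
eef_rot: [1.21, 1.209, -1.208]
force: [-0.0, -1.3, 5.1]
finger_gap: 24.6
```

Call:
{"api": "send_rows", "payload": {"steps": [[[-0.005,0,0,0,0,0],[-0.015,0,0,0,0,0],[-0.03,0,0,0,0,0],[-0.05,0,0,0,0,0],[-0.075,0,0,0,0,0],[-0.1,0,0,0,0,0],[-0.12,0,0,0,0,0],[-0.135,0,0,0,0,0],[-0.14,0,0,0,0,0],[-0.14,0,0,0,0,0]]]}}

```text
t: 21.15
ee_pos: [441.0, 210.2, 167.1]
eef_rot: [1.21, 1.209, -1.208]
force: [-0.4, 0.4, -0.9]
finger_gap: 24.4
```

Call:
{"api": "send_rows", "payload": {"steps": [[[0,0.006,0.009,0,0,0],[0,0.018,0.026,0,0,0],[0,0.034,0.048,0,0,0],[0,0.052,0.073,0,0,0],[0,0.07,0.098,0,0,0],[0,0.088,0.123,0,0,0],[0,0.106,0.148,0,0,0],[0,0.124,0.173,0,0,0],[0,0.142,0.198,0,0,0],[0,0.158,0.22,0,0,0],[0,0.17,0.238,0,0,0],[0,0.178,0.249,0,0,0]]]}}

```text
t: 22.35
ee_pos: [619.0, -41.2, 164.8]
eef_rot: [1.209, 1.21, -1.212]
force: [0.8, 0.3, 0.0]
finger_gap: 24.7
```

Call:
{"api": "send_rows", "payload": {"steps": [[[0,0.0025,0.0035,0,0,0],[0,0.0025,0.0035,0,0,0],[0,0.0025,0.0035,0,0,0],[0,0.0025,0.0035,0,0,0]]]}}

```text
t: 22.75
ee_pos: [620.8, -41.7, 166.4]
eef_rot: [1.208, 1.21, -1.209]
force: [-0.0, 0.6, -0.6]
finger_gap: 24.3
```

```bash
python3 snap.py w7
```

```text
22.75 [620.8 -41.7 166.4] 24.29353563516849 [-0.   0.6 -0.6]
```

View pics/w7.png

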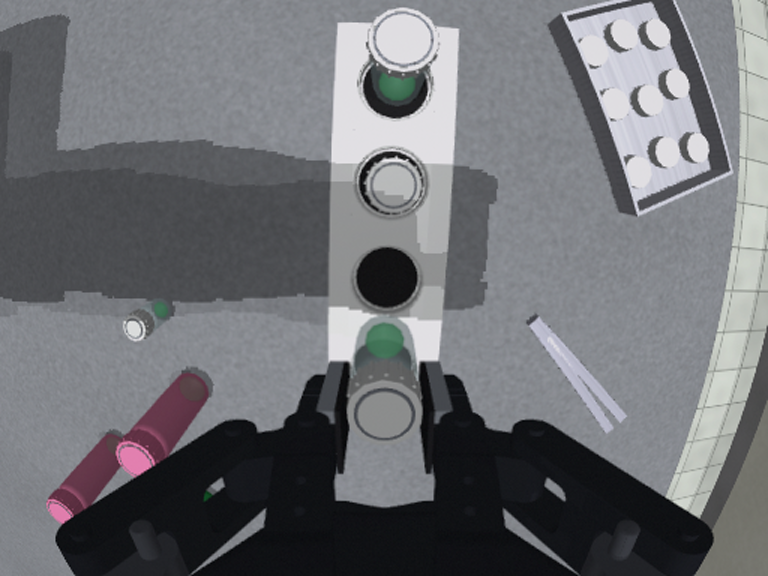

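Vial_4 and vial_3 are upright in their wells. Well 2 is at (387,277), with the vial foot above it in the same column at (385,341).

```bash
python3 m.py w7 387,277,20 385,341,140 391,183,98 136,327,48
```

```text
387,277,20 [622.1 -41.6  20. ]
385,341,140 [620.2 -42.6 140. ]
391,183,98 [623.4  27.4  98. ]
136,327,48 [432.8 -71.6  48. ]
```

Call:
{"api": "send_rows", "payload": {"steps": [[[0.01,0.001,0.0005,0,0,0],[0.03,0.001,0.0005,0,0,0],[0.05,0.001,0.0005,0,0,0],[0.07,0.001,0.0005,0,0,0],[0.085,0.001,0.0005,0,0,0],[0.1,0.001,0.0005,0,0,0],[0.11,0.001,0.0005,0,0,0],[0.118,0.001,0.0005,0,0,0],[0.124,0.001,0.0005,0,0,0],[0.128,0.001,0.0005,0,0,0],[0.128,0.001,0.0005,0,0,0]]]}}

```text
t: 23.9
ee_pos: [622.1, -43.0, 38.0]
eef_rot: [1.209, 1.209, -1.209]
force: [-1.4, 0.4, -1.1]
finger_gap: 24.4
```

Call:
{"api": "send_rows", "payload": {"steps": [[[0.001,0,0,0,0,0],[0.0015,0,0,0,0,0],[0.0015,0,0,0,0,0]]]}}

```text
t: 24.2
ee_pos: [622.4, -43.0, 37.1]
eef_rot: [1.209, 1.209, -1.209]
force: [-0.3, -0.3, -1.1]
finger_gap: 24.5
```

Call:
{"api": "send_rows", "payload": {"steps": [[[0.0007,0,0,0,0,0],[0.0007,0,0,0,0,0]]]}}

```text
t: 24.4
ee_pos: [622.6, -43.1, 37.0]
eef_rot: [1.21, 1.208, -1.209]
force: [-1.0, -0.3, 5.3]
finger_gap: 24.2
```

Call:
{"api": "send_rows", "payload": {"steps": [[[0.0007,0,0,0,0,0],[0.0007,0,0,0,0,0]]]}}

```text
t: 24.6
ee_pos: [622.7, -43.1, 36.9]
eef_rot: [1.21, 1.208, -1.208]
force: [-2.6, 0.2, 10.9]
finger_gap: 24.5
```

Call:
{"api": "send_rows", "payload": {"steps": [[[-0.001,0,0,0,0,0],[-0.001,0,0,0,0,0],[-0.001,0,0,0,0,0],[-0.001,0,0,0,0,0],[-0.001,0,0,0,0,0]]], "hand": 0.06}}

```text
t: 25.1
ee_pos: [622.2, -43.0, 36.2]
eef_rot: [1.209, 1.209, -1.209]
force: [-0.1, 0.2, 0.1]
finger_gap: 60.0
```

Call:
{"api": "send_rows", "payload": {"steps": [[[-0.01,0,0,0,0,0],[-0.03,0,0,0,0,0],[-0.055,0,0,0,0,0],[-0.08,0,0,0,0,0],[-0.105,0,0,0,0,0],[-0.13,0,0,0,0,0],[-0.15,0,0,0,0,0],[-0.16,0,0,0,0,0]]]}}

```text
t: 25.9
ee_pos: [623.0, -43.0, 199.1]
eef_rot: [1.21, 1.207, -1.207]
force: [0.5, 0.7, 0.1]
finger_gap: 59.8
```

Call:
{"api": "send_rows", "payload": {"steps": [[[0,-0.012,0.002,0,0,0],[0,-0.04,0.006,0,0,0],[0,-0.075,0.011,0,0,0],[0,-0.11,0.017,0,0,0],[0,-0.145,0.022,0,0,0],[0,-0.175,0.027,0,0,0],[0,-0.188,0.029,0,0,0],[0,-0.191,0.029,0,0,0],[0,-0.191,0.029,0,0,0],[0,-0.191,0.029,0,0,0]]]}}

```text
t: 26.9
ee_pos: [432.5, -71.9, 196.4]
eef_rot: [1.209, 1.209, -1.209]
force: [-0.3, 0.8, -0.0]
finger_gap: 59.6
```

```bash
python3 snap.py w8
```

```text
26.9 [432.5 -71.9 196.4] 59.56511658172206 [-0.3  0.8 -0. ]
```

View pics/w8.png

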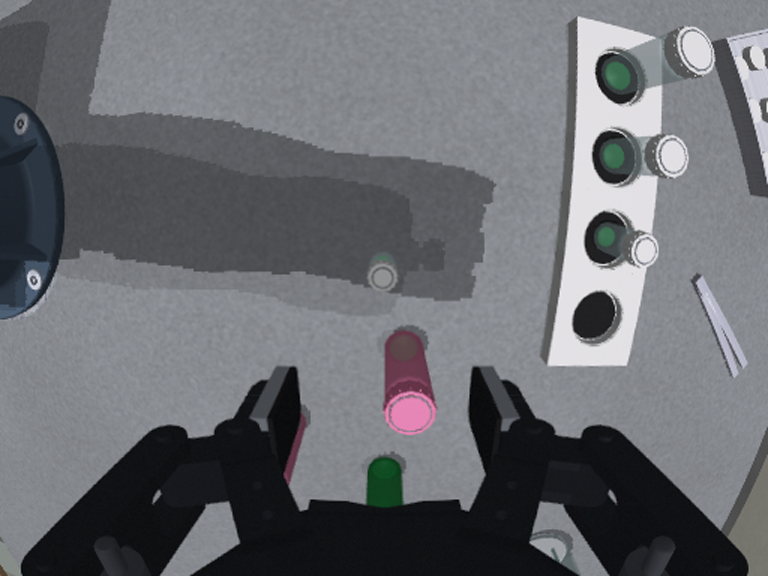

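Vials 4, 3 and 2 are upright in wells 4, 3 and 2. Vial_1's cap is at (382,276), and the last empty well is at (598,318).

```bash
python3 m.py w8 382,276,48 598,317,20 410,412,112
```

```text
382,276,48 [430.3 -71.6  48. ]
598,317,20 [ 619.2 -113.5   20. ]
410,412,112 [ 448.3 -145.8  112. ]
```

Call:
{"api": "send_rows", "payload": {"steps": [[[0.02,-0.001,0,0,0,0],[0.05,-0.0015,0,0,0,0],[0.08,-0.0015,0,0,0,0],[0.105,-0.0015,0,0,0,0],[0.125,-0.0015,0,0,0,0],[0.145,-0.0015,0,0,0,0],[0.16,-0.0015,0,0,0,0],[0.172,-0.0015,0,0,0,0],[0.178,-0.0015,0,0,0,0],[0.181,-0.0015,0,0,0,0],[0.181,-0.0015,0,0,0,0]]]}}

```text
t: 28.05
ee_pos: [430.0, -71.9, 15.2]
eef_rot: [1.209, 1.21, -1.209]
force: [-0.4, -0.0, -0.2]
finger_gap: 60.4
```

Call:
{"api": "send_rows", "payload": {"steps": [[[0,0,0,0,0,0],[0,0,0,0,0,0],[0,0,0,0,0,0],[0,0,0,0,0,0],[0,0,0,0,0,0],[0,0,0,0,0,0],[0,0,0,0,0,0],[0,0,0,0,0,0]]], "hand": 0.012}}

```text
t: 28.85
ee_pos: [430.2, -72.1, 15.8]
eef_rot: [1.21, 1.208, -1.209]
force: [0.5, 0.9, 5.6]
finger_gap: 19.8
```

Call:
{"api": "send_rows", "payload": {"steps": [[[-0.005,0,0,0,0,0],[-0.015,0,0,0,0,0],[-0.03,0,0,0,0,0],[-0.05,0,0,0,0,0],[-0.075,0,0,0,0,0],[-0.1,0,0,0,0,0],[-0.12,0,0,0,0,0],[-0.135,0,0,0,0,0],[-0.14,0,0,0,0,0],[-0.14,0,0,0,0,0]]]}}

```text
t: 29.85
ee_pos: [430.0, -72.1, 156.1]
eef_rot: [1.21, 1.208, -1.208]
force: [-0.1, -0.4, -0.7]
finger_gap: 19.9
```

Call:
{"api": "send_rows", "payload": {"steps": [[[0,0.008,0.002,0,0,0],[0,0.026,0.006,0,0,0],[0,0.05,0.011,0,0,0],[0,0.075,0.016,0,0,0],[0,0.1,0.022,0,0,0],[0,0.125,0.027,0,0,0],[0,0.15,0.033,0,0,0],[0,0.17,0.037,0,0,0],[0,0.183,0.04,0,0,0],[0,0.1885,0.041,0,0,0],[0,0.1885,0.041,0,0,0],[0,0.1885,0.041,0,0,0]]]}}

```text
t: 31.05
ee_pos: [617.6, -112.9, 154.7]
eef_rot: [1.209, 1.21, -1.21]
force: [-0.7, 0.6, -0.4]
finger_gap: 19.7
```

```bash
python3 snap.py w9
```

```text
31.05 [ 617.6 -112.9  154.7] 19.73198088638636 [-0.7  0.6 -0.4]
```

View pics/w9.png

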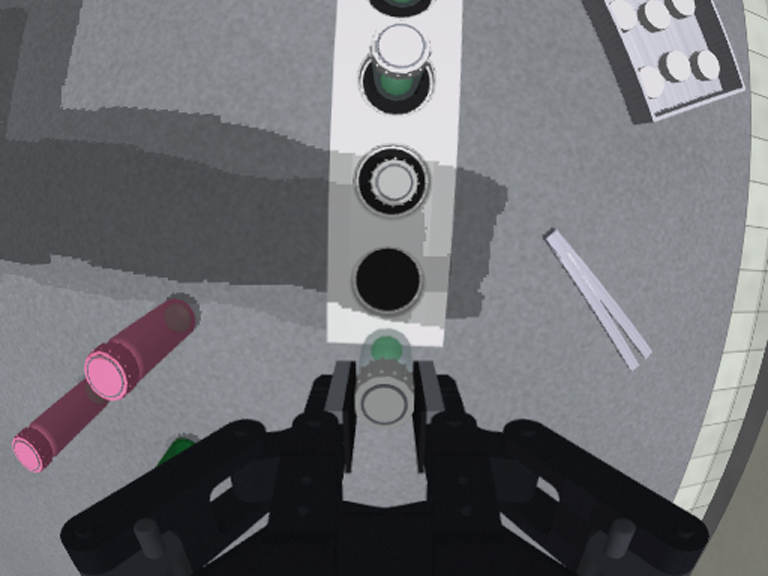

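The last well is at (388,279) and the vial_1 foot is at (386,349). Vials 2 and 3 are still upright.

```bash
python3 m.py w9 388,279,20 386,349,140 394,182,76
```

```text
388,279,20 [ 619.2 -111.4   20. ]
386,349,140 [ 617.4 -112.9  140. ]
394,182,76 [621.9 -43.5  76. ]
```

Call:
{"api": "send_rows", "payload": {"steps": [[[0.01,0.001,0,0,0,0],[0.03,0.001,0,0,0,0],[0.05,0.001,0,0,0,0],[0.07,0.001,0,0,0,0],[0.085,0.001,0,0,0,0],[0.1,0.001,0,0,0,0],[0.11,0.001,0,0,0,0],[0.118,0.001,0,0,0,0],[0.124,0.001,0,0,0,0],[0.128,0.001,0,0,0,0],[0.128,0.001,0,0,0,0]]]}}

```text
t: 32.2
ee_pos: [619.1, -113.0, 27.1]
eef_rot: [1.209, 1.21, -1.209]
force: [-0.6, -0.2, -0.3]
finger_gap: 19.9
```

Call:
{"api": "send_rows", "payload": {"steps": [[[0.001,0,0,0,0,0],[0.0015,0,0,0,0,0],[0.0015,0,0,0,0,0]]]}}

```text
t: 32.5
ee_pos: [619.4, -113.0, 26.1]
eef_rot: [1.209, 1.209, -1.209]
force: [0.1, 0.9, -0.4]
finger_gap: 19.8
```

Call:
{"api": "send_rows", "payload": {"steps": [[[0.0007,0,0,0,0,0],[0.0007,0,0,0,0,0]]]}}

```text
t: 32.7
ee_pos: [619.6, -113.1, 25.9]
eef_rot: [1.209, 1.208, -1.209]
force: [-0.9, 0.1, 4.6]
finger_gap: 19.9
```

Contact. Releasing and lifting clear.

Call:
{"api": "send_rows", "payload": {"steps": [[[0,0,0,0,0,0],[0,0,0,0,0,0],[0,0,0,0,0,0],[0,0,0,0,0,0],[0,0,0,0,0,0]]], "hand": 0.055}}

```text
t: 33.2
ee_pos: [619.2, -113.0, 25.0]
eef_rot: [1.209, 1.209, -1.209]
force: [0.3, 0.6, -0.2]
finger_gap: 55.1
```

Call:
{"api": "send_rows", "payload": {"steps": [[[-0.01,0,0,0,0,0],[-0.03,0,0,0,0,0],[-0.055,0,0,0,0,0],[-0.08,0,0,0,0,0],[-0.105,0,0,0,0,0],[-0.13,0,0,0,0,0],[-0.155,0,0,0,0,0],[-0.18,0,0,0,0,0],[-0.195,0,0,0,0,0],[-0.2,0,0,0,0,0]]]}}

```text
t: 34.2
ee_pos: [620.0, -113.1, 227.9]
eef_rot: [1.21, 1.206, -1.207]
force: [0.1, 0.6, 0.8]
finger_gap: 54.8
```

Call:
{"api": "send_rows", "payload": {"steps": [[[0,-0.02,0,0,0,0],[0,-0.05,0,0,0,0],[0,-0.08,0,0,0,0],[0,-0.11,0,0,0,0],[0,-0.13,0,0,0,0],[0,-0.14,0,0,0,0],[0,-0.14,0,0,0,0],[0,-0.14,0,0,0,0]]]}}

```text
t: 35.0
ee_pos: [480.0, -113.1, 225.2]
eef_rot: [1.209, 1.209, -1.209]
force: [-0.1, -0.4, -0.5]
finger_gap: 55.1
```

```bash
python3 snap.py w10; python3 - <<'E'
from h import *
a=ctrl.camera('scene');b=ctrl.camera('side')
o=cv2.hconcat([cv2.resize(a[150:280,170:310],(400,371),interpolation=2),cv2.resize(b[120:240,180:310],(400,371),interpolation=2)])
cv2.imwrite('pics/end.png',o)
E
```

```text
35.0 [ 480.  -113.1  225.2] 55.07336686265667 [-0.1 -0.4 -0.5]
```

View pics/w10.png

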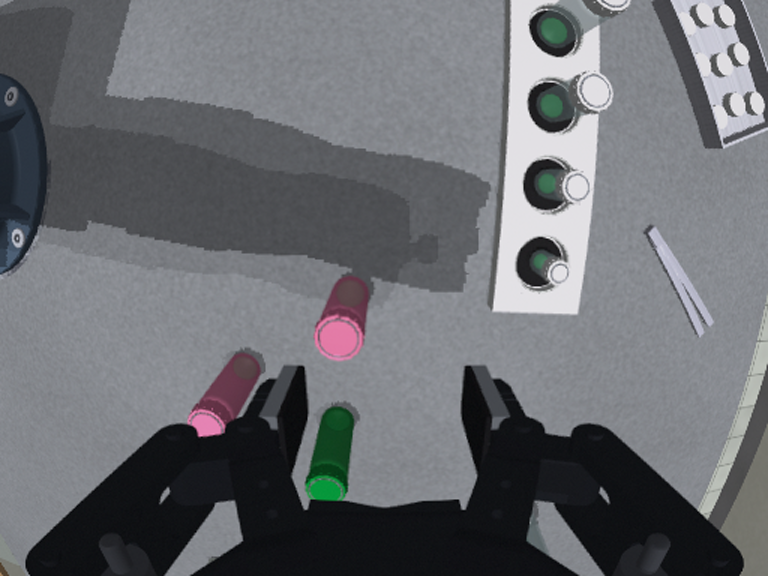

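View pics/end.png

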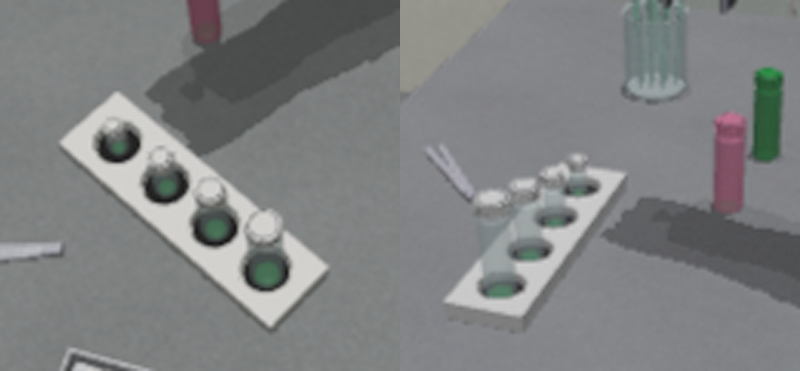

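All four vials are upright and centred in their wells, in size order with the tallest at the case end. The look-alikes are still standing where they were.

```bash
python3 -c "
from plant import ctrl
ctrl.close_job()"
```

```text
the job is handed in; nothing more can be done
```

All four vials are standing upright in the white block, one to a well. The order runs from vial_4 at the end nearest the blue case through vial_3 and vial_2 to vial_1 at the far end. Each was lowered until the wrist felt pad contact, at most about 11 N, before I opened the fingers. I handed the job in at about 35 s of the 112 s.

- **Final look:** the wrist, scene and side views show every vial upright and inside its well. The gripper was clear of everything, and the green and pink look-alikes were still standing in place.
- **Accuracy:** by wrist-camera measurement, vials 4, 3 and 2 stood within about 2–3 mm of their well centres after placing. Vial_1 was lined up to about 2 mm before lowering and only checked by eye afterwards.
- **Disagreements:** repeated measurements of the same point differed by a few mm, against a 16 mm tolerance. One early side-camera estimate of vial_4 was about 18 mm off, so I used the scene and wrist cameras for it instead.
- **Verdict:** none of my checks failed, but handing in reports no result, so I can't confirm how it was judged.

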